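Index the finial to the sanding drum

TASK

Turn the swivel fixture so that the wooden finial stands at the orange sanding drum, wherever that drum is, and lock it there: pull the red plunger knob up and twist it so that it stays out by itself when let go, swing the arm round by its black handle to the sanding drum, then twist the knob back so that the plunger drops fully home. Leave the loose things on the bench where they are.

Things in the scene. Friction and masses are not known exactly. Their poses are not given: they have to be found in the camera images.
- fixture: Green indexing fixture bolted to the bench at any yaw. Origin on the vertical pivot axis of its swing arm, at bench height; x points along the arm as it stands at the start, z up. Base plate 250 x 170 mm, 18 mm high. At x = -68 mm, y = 0 a bracket (top 66 mm above the bench) carries the spring plunger whose pin drops into one of three notches of the arm: middle (start) and each stop.
- wing_grip (a point): Grip point of the red wing knob on the plunger: a flat upright wing 38 mm long (this point's x axis), 14 mm thick (its y axis) and 38 mm high; this point is centred on it, 12 mm below its top, 106 mm above the bench when the plunger is home and 28 mm above the steel collar below. Free room of 40 mm and more on both flat sides.
- plunger (a joint): Height of plunger and knob above home, m: 0 home (arm locked), 0.022 fully pulled up. A spring pulls it down with 4 N at 0, 8 N fully up. The pin leaves its notch at 0.009; above 0.013 the knob can be twisted; twisted, it rests on the collar at about 0.012 and holds itself out.
- wing (a joint): Twist of the knob in rad: 0 (its key in line with the collar slot, wing along fixture x) to a stop at 1.3, counter-clockwise seen from above. Home it cannot be twisted. Beyond about 0.3 it holds itself out; within about 0.15 of 0 the spring drops it back (if a notch is below).
- handle_grip (a point): Middle of the grip of the black upright round handle on the arm: diameter 24 mm, top 106 mm above the bench; this point is 18 mm below the top, 85 mm from the pivot axis. Unlocked, the arm swings 0.87 rad (50 degrees) either way from its start against a firm stop, needs about 2 N here and stays where left; within 3 degrees of a stop the pin can drop in.
- finial (a point): Middle of the pale turned wooden finial fixed on the end of the arm, 165 mm from the pivot axis in line with the handle; 40 mm in diameter, top 110 mm above the bench.
- sander_top (a point): Top centre of the orange sanding drum (fixed; 48 mm diameter on a grey foot of 60 mm, 110 mm high). It stands 222 mm from the pivot axis in line with one of the arm's two stops, on either side; at the other stop is a white buffing drum of the same shape, not wanted. Finial at the drum: 57 mm from axis to axis.
- gouge: Bystander: loose turning gouge lying on the bench, 210 mm long, dark wooden handle. Origin at its ferrule on the bench.
- baluster: Bystander: loose small turned wooden spindle lying on the bench, 165 mm long, 28 mm thick. Origin under its middle.
- wax_tin: Bystander: loose round brass-coloured tin with a white lid, 60 mm in diameter, 45 mm high. Origin under its centre.

How it is judged:
On the way, in this order (a step that is already met when the one before it is completed fails the run):
1. the plunger is pulled up, twisted and holds itself out with the hand off it (value of joint plunger above 0.0095 m and value of joint wing above 0.3 rad and contact force between the fingers and anything else below 0.3 N), for 0.2 s.
2. the finial is swung to the sanding drum while the plunger is still out (horizontal distance between finial and sander_top below 0.075 m and value of joint plunger above 0.0095 m), for 0.2 s.
At the end, for the whole second after the job is handed in: The finial stands at the orange drum (axes less than 67 mm apart; 57 mm at the stop), the plunger is home (within 3 mm) with its knob twisted back (within 0.25 rad), and the arm is at rest (horizontal distance between finial and sander_top below 0.067 m and value of joint plunger below 0.003 m and value of joint wing below 0.25 rad and linear speed of swing_arm below 0.02 m/s); the robot touches nothing.
It fails at once if a loose bystander is shifted more than 20 mm (distance of any of gouge, baluster, wax_tin from where it was at the start of the episode above 0.02 m).
It also fails if it takes over 64 s, if anything falls off the work surface, if the arm or the gripper's body presses on something with over 40 N, if the wrist force passes 120 N, or if a joint passes its speed limit or range.

ROBOT

A 7-joint arm with a two-finger parallel gripper is mounted at the origin on the work surface. World frame = base frame: x ahead of the robot, y to its left, z up, the work surface at z = 0. Lengths are in m, angles in rad, forces in N, time in s.
With the tool pointing down it reaches from about 0.4 to 0.75 m from the base axis. Payload 19.5 kg.
Tool frame: the origin (TCP) lies at the very end of the fingers, on their centre line; the grasp point (between the pads) lies 19 mm behind it; z points along the fingers, y is the line along which they close (so a half turn about z gives the same grasp; the last joint's range is limited). The gripper opens to 85 mm and grips with 20 to 120 N. Pads are 22 mm wide; open, the fingers measure 114 mm over their backs; the gripper's body (76 mm by 85 mm) begins 54 mm behind the grasp point. The pads swing forward as they close: fully open they stand 13 mm farther back than shut.
Start: joints at [1.117, 0.707, -0.028, 1.485, 0.022, 0.951, -0.075], TCP at [0.23, -0.527, 0.231] pointing down, gripper open.
Joint ranges: [-2.71, 2.71], [-0.32, 2.16], [-1.57, 1.52], [0, 2.45], [-1.46, 4.6], [0, 2.02], [-2.83, 2.83]. Speed limits (rad/s): [1.89, 1.89, 2.57, 2.57, 3.01, 3.01, 3.01].

INTERFACE

Orientations are given as [roll, pitch, yaw] about the fixed x, y, z axes, in that order (R = Rz(yaw) Ry(pitch) Rx(roll)).
In Python, from rig import ctrl gives the robot as it stands. The module is installed in compiled form; this text tells all that it offers.
- The arm moves only by the tool move_arm, never from a script. Its argument "plan" is one flat list of numbers, 6 for each row, row after row: the shift along the tool's x, y, z normalised to -1 to 1, where 1 is 0.08 m, then the turn, a rotation vector about the tool's x, y, z normalised to -1 to 1, where 1 is pi/4 rad. In form: [dx, dy, dz, wx, wy, wz, dx, dy, dz, wx, wy, wz, ...]. A call has 1 to 10 rows; each row is the pose to reach, as a shift and turn from the pose commanded when the call began, along the tool's axes at that moment; what a row does not reach only later rows make up. A row lasts 1/10 s, in which the tool goes at most 50 mm and 8.59 degrees, less where a joint would pass 70% of its speed; a pose out of reach is approached as far as the arm can. A call with a number of a shift or a turn outside -1 to 1 is refused whole. A call with a gripper value outside its range is refused whole. "jaw" is the finger opening in mm, from 0 to 85.4, set as the call begins (left out, the last holds). The fingers move at their own pace and stop on an object; "squeeze" is the grip in N (left out, the last holds). Time passes only in rows, so rows that repeat a pose let the fingers close. It gives the time, the measured TCP pose, the force, the opening and the grip force at its end, in the units of the state.
- ctrl.state(): the state, without advancing time (a new reading comes with each control period).
- ctrl.camera(name): name is "scene" or "side" or "wrist"; returns (picture, depth): 420x560x3 uint8, red, green, blue; 420x560 float32, m along the optical axis (not along the pixel's ray), 0 where there is no reading.
- ctrl.calibration(name): a dict with "intrinsics" (3x3 intrinsics, pixels), "rvec" (rotation vector, rad) and "tvec" (3), from world to camera coordinates, as OpenCV has them; the wrist camera has in their place "mount" (4x4, takes a point from camera to tool coordinates, whose origin is the TCP and whose axes are the flange's). Camera axes: x right, y down, z forward; pixel columns grow to the right and rows downward; lengths in m; the calibration is good to about 2 mm. The wrist camera is an equidistant fisheye: a pixel r from the principal point sees the ray r / f radians off the axis. A picture is of the moment at which its call begins: read the wrist's pose just before it. calibration takes no time and is no camera call.
- ctrl.job_done(): hands the job in; it is judged then, once.
Trained networks look in the newest picture that a camera, given by its name, has taken for a name from the list of things; names that differ only in an ending like _2 or _b are one class to them, and where a whole thing is asked for, a point or a joint stands for the part that bears it (a point fixed in the world has none). Each returns a list of dicts, best first, with "conf" (0 to 1); they miss things now and then, are a little off and sometimes report something else, mostly with a low value. They report only what shows in the picture. A call takes as long as a camera call.
- ctrl.recognise(camera, name): "centre" ([column, row] in pixels, amid what is visible of it).
- ctrl.mark_of(camera, name): "centre" ([column, row] in pixels: a listed point, or the origin of a listed thing).
The state is a dict: "time_s": time; "joint_pos": joint angles; "joint_velocities": joint speeds; "effort": joint torques, N m; "tool_pos": TCP position; "orientation": TCP orientation; "wrist_force": force on the tool from outside, world axes, zero at the start; "wrist_torque": the same for the moment, N m; "finger_gap": opening from 0.0 (shut) to 1.0 (fully open); "grip_force": force on a finger pad.
Only numpy, scipy, OpenCV 4.12 (cv2) and the standard library are available. Lean on these libraries where they do the work, as an engineer would, in place of code of your own. Each camera call takes 0.05 s, during which the arm holds its last target. There are 200 camera calls.

## Working session

There is one attempt and no reset: what is moved stays moved. The work goes in short steps, Python scripts to look and compute and a tool call to move; the robot and the scene stay as the last step left them, time stands still between calls to the robot, and variables do not carry over. Pictures are saved under pics/ and viewed, at most 10 in all, crops included, and the job is handed in when it is done.

Besides the shell and the picture viewer there is one more tool, called after "Call:" by a JSON object that holds its "fn" and its "kwargs". move_arm: Moves the arm, as the interface text tells. Scaled input: -1 to 1 covers 0.08 m each way for a shift and pi/4 rad each way for a turn. Its arguments: {"type":"object","properties":{"plan":{"type":"array"},"jaw":{"type":"number"},"squeeze":{"type":"number"}},"required":["plan"]}

```bash
mkdir -p pics; cat > h.py <<'E'
import numpy as np, cv2
from scipy.spatial.transform import Rotation as R
from rig import ctrl
def world(name,px,depth,cal=None,z=None):
    c=ctrl.calibration(name);K=np.array(c["intrinsics"]);Rm=R.from_rotvec(np.ravel(c["rvec"])).as_matrix();t=np.ravel(c["tvec"])
    ray=np.linalg.inv(K)@[px[0],px[1],1]
    o=-Rm.T@t; d=Rm.T@ray
    if z is not None: return o+d*(z-o[2])/d[2]
    return o+d*depth
E
python3 - <<'E'
from h import *
s=ctrl.state();print(s)
H=dict(wing_grip=.106,handle_grip=.088,finial=.09,sander_top=.11,fixture=0,gouge=0,baluster=0,wax_tin=0)
ims=[]
for n in("scene","side"):
    im,d=ctrl.camera(n);cv2.imwrite(f"pics/{n}0.png",im[:,:,::-1])
    for k,z in H.items():
        for r in ctrl.mark_of(n,k)[:2]:
            print(n,k,np.round(r["centre"]),round(r["conf"],2),world(n,r["centre"],0,z=z).round(3))
print(ctrl.state()["time_s"])
E
```

```text
{'time_s': 0.0, 'joint_pos': array([ 1.11726719,  0.70710922, -0.02763433,  1.48499929,  0.02198414,
        0.95087403, -0.07549666]), 'joint_velocities': array([-5.26696055e-04, -1.89896718e-03, -1.38284254e-03, -1.93075716e-03,
        1.98767875e-03,  8.52506723e-04, -5.09795833e-07]), 'effort': array([ 1.81532364e-04, -8.83229327e+01,  1.23435862e+00, -2.36168557e+01,
        1.69056770e-02,  6.56704608e-03, -1.04096465e-06]), 'tool_pos': array([ 0.2300717 , -0.52668214,  0.23082366]), 'orientation': array([-3.14050433e+00,  1.01424402e-05,  4.11836557e-01]), 'wrist_force': array([ 0.42890258, -0.49280523, -0.138457  ]), 'wrist_torque': array([ 0.01705879, -0.00446103,  0.04423613]), 'grip_force': 0.0, 'finger_gap': 1.0001093585558012}
scene wing_grip [292. 178.] 0.47 [0.525 0.121 0.106]
scene handle_grip [287. 228.] 0.55 [0.67  0.061 0.088]
scene finial [286. 258.] 0.8 [0.757 0.03  0.09 ]
scene sander_top [379. 237.] 0.95 [0.772 0.207 0.11 ]
scene fixture [292. 236.] 0.65 [0.59  0.101 0.   ]
scene gouge [378. 235.] 0.55 [0.64  0.285 0.   ]
scene baluster [195. 225.] 0.71 [ 0.489 -0.093  0.   ]
scene wax_tin [237. 210.] 0.77 [0.459 0.011 0.   ]
scene wax_tin [291. 236.] 0.6 [0.589 0.099 0.   ]
side wing_grip [245. 190.] 0.63 [0.523 0.113 0.106]
side wing_grip [226. 253.] 0.25 [ 0.436 -0.112  0.106]
side handle_grip [308. 196.] 0.7 [0.67  0.075 0.088]
side finial [341. 204.] 0.7 [0.731 0.013 0.09 ]
side sander_top [332. 160.] 0.88 [0.784 0.201 0.11 ]
side fixture [270. 223.] 0.97 [0.583 0.109 0.   ]
side fixture [307. 196.] 0.27 [0.719 0.213 0.   ]
side gouge [277. 191.] 0.69 [0.645 0.266 0.   ]
side baluster [252. 288.] 0.65 [ 0.485 -0.108  0.   ]
side wax_tin [227. 254.] 0.82 [0.454 0.017 0.   ]
side wax_tin [328. 159.] 0.24 [0.87  0.427 0.   ]
0.9
```

View pics/scene0.png

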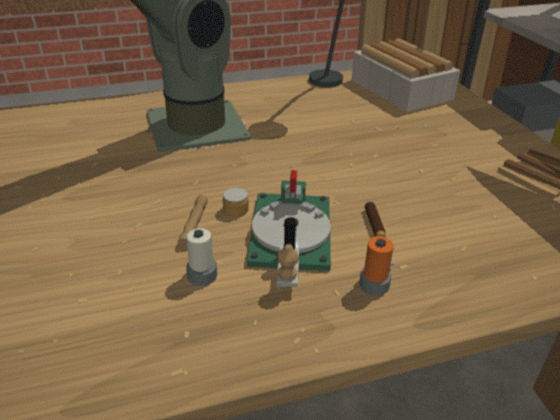

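View pics/side0.png

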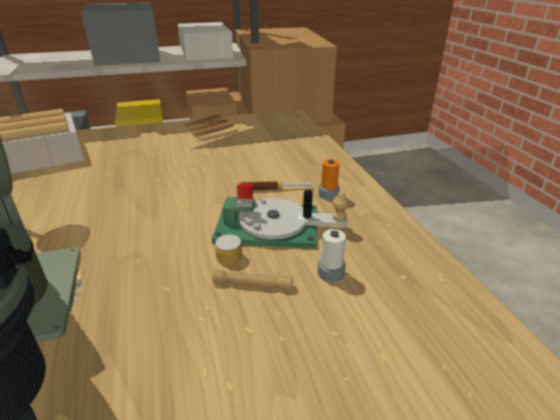

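The scene view shows the fixture at about (292,236), with the orange drum on the right at (379,260) and the white drum on the left at (200,255). The side view agrees. The fixture yaw is about -0.38, so orange is the counter-clockwise stop. Next I'll move above the wing.

Call:
{"fn": "move_arm", "kwargs": {"plan": [0.94,-0.84,0,0,0,0,0.94,-0.84,0,0,0,0,0.94,-0.84,0,0,0,0,0.94,-0.84,0,0,0,0], "jaw": 85}}

```text
time_s: 1.3
tool_pos: [0.2727, -0.4348, 0.2316]
orientation: [3.141, -0.0, 0.413]
wrist_force: [-0.6, -1.7, 0.5]
finger_gap: 0.996
grip_force: 0.0
```

Call:
{"fn": "move_arm", "kwargs": {"plan": [0.94,-0.84,0,0,0,0,0.94,-0.84,0,0,0,0,0.94,-0.84,0,0,0,0,0.94,-0.84,0,0,0,0]}}

```text
time_s: 1.7
tool_pos: [0.3144, -0.3439, 0.2314]
orientation: [3.141, 0.0, 0.412]
wrist_force: [-0.9, -0.4, -0.0]
finger_gap: 0.997
grip_force: 0.0
```

Call:
{"fn": "move_arm", "kwargs": {"plan": [0.94,-0.84,0,0,0,0,0.94,-0.84,0,0,0,0,0.94,-0.84,0,0,0,0,0.94,-0.84,0,0,0,0]}}

```text
time_s: 2.1
tool_pos: [0.3563, -0.2526, 0.2313]
orientation: [3.141, 0.0, 0.412]
wrist_force: [-0.1, -0.8, -0.8]
finger_gap: 0.995
grip_force: 0.0
```

Call:
{"fn": "move_arm", "kwargs": {"plan": [0.94,-0.84,0,0,0,0,0.94,-0.84,0,0,0,0,0.94,-0.84,0,0,0,0,0.94,-0.84,0,0,0,0]}}

```text
time_s: 2.5
tool_pos: [0.3983, -0.1613, 0.2312]
orientation: [3.141, 0.0, 0.411]
wrist_force: [-0.7, -0.8, -0.4]
finger_gap: 0.995
grip_force: 0.0
```

Call:
{"fn": "move_arm", "kwargs": {"plan": [0.94,-0.84,0,0,0,0,0.94,-0.84,0,0,0,0,0.94,-0.84,0,0,0,0,0.94,-0.84,0,0,0,0]}}

```text
time_s: 2.9
tool_pos: [0.4403, -0.07, 0.2312]
orientation: [3.141, 0.0, 0.41]
wrist_force: [-0.1, -0.7, -0.5]
finger_gap: 0.991
grip_force: 0.0
```

Call:
{"fn": "move_arm", "kwargs": {"plan": [0.94,-0.84,0,0,0,0,0.94,-0.84,0,0,0,0,0.94,-0.84,0,0,0,0,0.94,-0.84,0,0,0,0]}}

```text
time_s: 3.3
tool_pos: [0.4824, 0.0212, 0.2311]
orientation: [3.141, 0.001, 0.41]
wrist_force: [-0.6, -1.4, -0.8]
finger_gap: 0.997
grip_force: 0.0
```

Call:
{"fn": "move_arm", "kwargs": {"plan": [0.94,-0.84,0,0,0,1,0.94,-0.84,0,0,0,1,0.94,-0.84,0,0,0,1,0.94,-0.84,0,0,0,1,0.94,-0.84,0,0,0,1,0.94,-0.84,0,0,0,1,0.94,-0.84,0,0,0,1,0.94,-0.84,0,0,0,1]}}

```text
time_s: 4.1
tool_pos: [0.5244, 0.1136, 0.2314]
orientation: [3.141, -0.0, -0.372]
wrist_force: [-0.7, -0.1, 0.4]
finger_gap: 0.998
grip_force: 0.0
```

```bash
cat >> h.py <<'E'
def wrist_world(px,z,s):
    c=ctrl.calibration("wrist");K=np.array(c["intrinsics"]);M=np.array(c["mount"])
    v=np.array([(px[0]-K[0,2])/K[0,0],(px[1]-K[1,2])/K[1,1]]);th=np.hypot(*v)
    ray=np.r_[np.sin(th)*v/th,np.cos(th)]
    Rt=R.from_euler("xyz",s["orientation"]).as_matrix()
    o=Rt@M[:3,3]+s["tool_pos"];d=Rt@M[:3,:3]@ray
    return o+d*(z-o[2])/d[2]
H=dict(wing_grip=.106,handle_grip=.088,finial=.09,sander_top=.11,fixture=0)
def look(tag):
    s=ctrl.state();im,d=ctrl.camera("wrist");cv2.imwrite(f"pics/{tag}.png",im[:,:,::-1])
    for k,z in H.items():
        for r in ctrl.mark_of("wrist",k)[:1]: print(k,np.round(r["centre"]),round(r["conf"],2),wrist_world(r["centre"],z,s).round(4))
    return s
E
python3 -c "
from h import *
look('w1');print(ctrl.calibration('wrist'),ctrl.state()['joint_pos'])"
```

```text
handle_grip [276.  30.] 0.63 [0.6657 0.0661 0.088 ]
fixture [277. 124.] 0.71 [0.5829 0.0986 0.    ]
{'intrinsics': array([[325.1922621 ,   0.        , 282.37918756],
       [  0.        , 325.1922621 , 210.64758335],
       [  0.        ,   0.        ,   1.        ]]), 'mount': array([[-4.52772636e-04, -9.44661322e-01, -3.28046919e-01,
         8.47196356e-02],
       [ 9.99999639e-01, -1.91821517e-04, -8.27827025e-04,
        -1.11064429e-03],
       [ 7.19089714e-04, -3.28047176e-01,  9.44661068e-01,
        -1.41645743e-01],
       [ 0.00000000e+00,  0.00000000e+00,  0.00000000e+00,
         1.00000000e+00]])} [-0.4554832   0.67402483  0.34165323  1.63214792 -0.27425131  0.88301884
 -1.9515302 ]
```

View pics/w1.png

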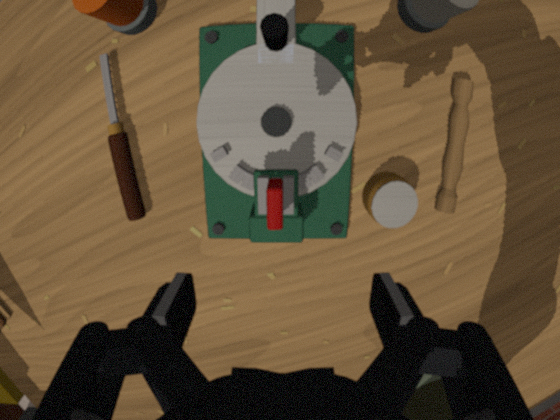

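The wrist view shows the wing at about (275,205), the handle at (276,30) and the tin at (392,203), clear of the fixture. The fixture edges are parallel to the image columns, so the yaw is right. I'll refine the wing position from the red pixels.

```bash
python3 -c "
from h import *
s=ctrl.state()
im=cv2.imread('pics/w1.png').astype(int)
m=(im[:,:,2]>110)&(im[:,:,1]<60)&(im[:,:,0]<60);m[:150]=0;m[260:]=0;m[:,:230]=0;m[:,320:]=0
ys,xs=np.nonzero(m);print(len(xs),xs.min(),xs.max(),ys.min(),ys.max())
for y in range(ys.min(),ys.max()+1,4):
  r=xs[ys==y];print(y,r.min(),r.max(),[int(im[y,int(r.mean()),2])])
for p in [(275,ys.min()),(275,ys.max())]:
  for z in(.08,.118):print(p,z,wrist_world(p,z,s).round(4))
cs=im[175:235,255:297].astype(np.uint8);cv2.imwrite('pics/c.png',cv2.resize(cs,None,fx=8,fy=8,interpolation=cv2.INTER_NEAREST))
for p in [(277,122),(277,130)]:print(wrist_world(p,.04,s))
"
```

```text
545 267 280 189 229
189 271 277 [107]
193 267 280 [140]
197 267 280 [141]
201 267 280 [138]
205 267 280 [137]
209 267 280 [137]
213 267 280 [141]
217 268 280 [137]
221 268 280 [138]
225 268 280 [138]
229 270 275 [122]
(275, np.int64(189)) 0.08 [0.5313 0.1208 0.08  ]
(275, np.int64(189)) 0.118 [0.5407 0.1162 0.118 ]
(275, np.int64(229)) 0.08 [0.4939 0.1358 0.08  ]
(275, np.int64(229)) 0.118 [0.5081 0.1292 0.118 ]
[0.58651681 0.0977104  0.04      ]
[0.57885479 0.10073591 0.04      ]
```

View pics/c.png

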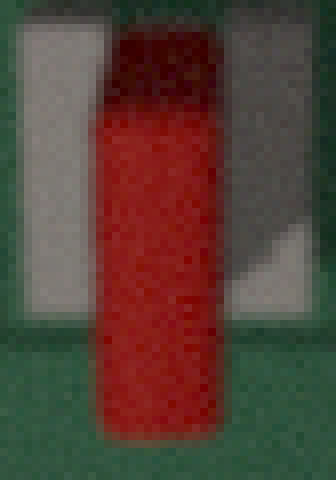

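Wing estimate is (0.524, 0.1228). I'll descend to a TCP height of about 0.088 and then grip.

Call:
{"fn": "move_arm", "kwargs": {"plan": [-0.045,-0.105,0.9,0,0,0,-0.045,-0.105,0.9,0,0,0,-0.045,-0.105,0.9,0,0,0,-0.045,-0.105,0.9,0,0,0], "jaw": 50}}

```text
time_s: 4.8
tool_pos: [0.5243, 0.1238, 0.1601]
orientation: [-3.142, -0.0, -0.373]
wrist_force: [0.2, -0.3, 0.1]
finger_gap: 0.581
grip_force: 0.0
```

Call:
{"fn": "move_arm", "kwargs": {"plan": [0,0,0.4,0,0,0,0,0,0.7,0,0,0,0,0,0.89,0,0,0,0,0,0.89,0,0,0]}}

```text
time_s: 5.2
tool_pos: [0.5241, 0.1237, 0.0882]
orientation: [3.141, 0.0, -0.374]
wrist_force: [-0.0, 0.0, -0.5]
finger_gap: 0.588
grip_force: 0.0
```

```bash
python3 -c "
from h import *
look('w2')"
```

```text
wing_grip [289. 296.] 0.83 [0.5238 0.1219 0.106 ]
handle_grip [529. 166.] 0.37 [ 0.5322 -0.0233  0.088 ]
finial [444. 236.] 0.55 [0.5154 0.0397 0.09  ]
fixture [287. 126.] 0.59 [0.5866 0.0969 0.    ]
```

View pics/w2.png

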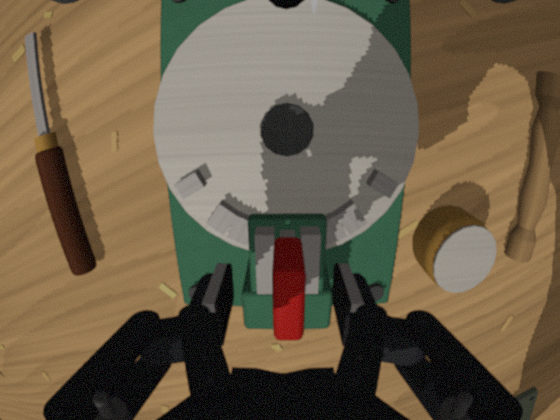

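The fingers straddle the wing at (289,300), offset by about 1.5 mm. I'll shift, grip and lift.

Call:
{"fn": "move_arm", "kwargs": {"plan": [0,0.02,0,0,0,0,0,0.02,0,0,0,0,0,0.02,0,0,0,0,0,0.02,0,0,0,0,0,0.02,0,0,0,0,0,0.02,0,0,0,0,0,0.02,0,0,0,0], "jaw": 0, "squeeze": 60}}

```text
time_s: 6.2
tool_pos: [0.5232, 0.1218, 0.0885]
orientation: [3.141, 0.0, -0.374]
wrist_force: [-3.0, -5.3, 9.6]
finger_gap: 0.149
grip_force: 59.0
```

Call:
{"fn": "move_arm", "kwargs": {"plan": [0,0,-0.08,0,0,0,0,0,-0.15,0,0,0,0,0,-0.23,0,0,0,0,0,-0.23,0,0,0,0,0,-0.23,0,0,0]}}

```text
time_s: 6.7
tool_pos: [0.5231, 0.1218, 0.1066]
orientation: [3.14, 0.0, -0.374]
wrist_force: [-0.1, -7.2, -8.7]
finger_gap: 0.153
grip_force: 58.6
```

Call:
{"fn": "move_arm", "kwargs": {"plan": [0,0,0,0,0,-0.15,0,0,0,0,0,-0.3,0,0,0,0,0,-0.45,0,0,0,0,0,-0.6,0,0,0,0,0,-0.75,0,0,0,0,0,-0.9,0,0,0,0,0,-0.9]}}

```text
time_s: 7.4
tool_pos: [0.523, 0.1214, 0.1064]
orientation: [3.141, 0.002, 0.337]
wrist_force: [-0.4, -6.5, -9.4]
finger_gap: 0.151
grip_force: 58.6
```

Call:
{"fn": "move_arm", "kwargs": {"plan": [0,0,0,0,0,-0.15,0,0,0,0,0,-0.3,0,0,0,0,0,-0.35,0,0,0,0,0,-0.35]}}

```text
time_s: 7.8
tool_pos: [0.523, 0.1212, 0.1064]
orientation: [3.141, 0.002, 0.609]
wrist_force: [-0.1, -7.6, -8.2]
finger_gap: 0.15
grip_force: 58.8
```

Call:
{"fn": "move_arm", "kwargs": {"plan": [0,0,0.07,0,0,0,0,0,0.07,0,0,0]}}

```text
time_s: 8.0
tool_pos: [0.523, 0.1212, 0.1008]
orientation: [3.141, 0.002, 0.607]
wrist_force: [1.0, -8.1, -8.1]
finger_gap: 0.154
grip_force: 58.8
```

Call:
{"fn": "move_arm", "kwargs": {"plan": [0,0,0,0,0,0,0,0,0,0,0,0,0,0,0,0,0,0,0,0,0,0,0,0,0,0,0,0,0,0,0,0,0,0,0,0], "jaw": 50}}

```text
time_s: 8.6
tool_pos: [0.5234, 0.1226, 0.101]
orientation: [-3.141, -0.0, 0.608]
wrist_force: [0.3, 0.2, 0.1]
finger_gap: 0.584
grip_force: 0.0
```

Call:
{"fn": "move_arm", "kwargs": {"plan": [0,0,-0.5,0,0,0,0,0,-1,0,0,0,0,0,-1,0,0,0,0,0,-1,0,0,0]}}

```text
time_s: 9.0
tool_pos: [0.5236, 0.1226, 0.1815]
orientation: [3.141, -0.001, 0.608]
wrist_force: [0.3, 0.9, -0.4]
finger_gap: 0.586
grip_force: 0.0
```

```bash
python3 -c "
from h import *
look('w3');s=ctrl.state();print(s['tool_pos'],s['orientation'],s['joint_pos'])"
```

```text
wing_grip [285. 231.] 0.79 [0.5199 0.1188 0.106 ]
handle_grip [446. 113.] 0.6 [0.6653 0.0671 0.088 ]
finial [504.  69.] 0.87 [0.733  0.0464 0.09  ]
fixture [341. 149.] 0.7 [0.589  0.0974 0.    ]
[0.52315841 0.12244998 0.18028152] [-3.14109942e+00  1.06516604e-03  6.08163485e-01] [-0.28571376  0.71848579 -0.00676345  1.6910596   0.00644844  0.73323485
 -1.25823487]
```

View pics/w3.png

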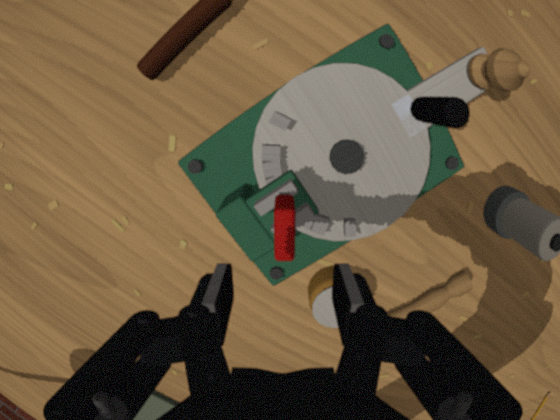

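The knob at (285,228) is twisted and stays out. The handle is at (440,110), about (0.6656, 0.067) in world coordinates. I'll move above it.

Call:
{"fn": "move_arm", "kwargs": {"plan": [0.53,0.79,0,0,0,0,0.53,0.79,0,0,0,0,0.53,0.79,0,0,0,0]}}

```text
time_s: 9.6
tool_pos: [0.5962, 0.0928, 0.1799]
orientation: [3.141, 0.0, 0.605]
wrist_force: [-0.2, 1.2, 0.2]
finger_gap: 0.589
grip_force: 0.0
```

Call:
{"fn": "move_arm", "kwargs": {"plan": [0.53,0.79,0,0,0,0.7,0.53,0.79,0,0,0,0.7,0.53,0.79,0,0,0,0.7,0.53,0.79,0,0,0,0.7,0.53,0.79,0,0,0,0.7]}}

```text
time_s: 10.1
tool_pos: [0.6647, 0.0677, 0.1803]
orientation: [3.142, 0.001, 0.057]
wrist_force: [-0.6, 0.3, -0.1]
finger_gap: 0.584
grip_force: 0.0
```

Call:
{"fn": "move_arm", "kwargs": {"plan": [0,0,0.4,0,0,0,0,0,0.5,0,0,0,0,0,0.5,0,0,0]}}

```text
time_s: 10.4
tool_pos: [0.6645, 0.0674, 0.14]
orientation: [-3.141, 0.002, 0.06]
wrist_force: [-0.2, -0.4, 0.9]
finger_gap: 0.586
grip_force: 0.0
```

```bash
python3 -c "
from h import *
look('w4');s=ctrl.state();print(s['tool_pos'],s['orientation'],s['joint_pos'])"
```

```text
wing_grip [248. 268.] 0.41 [0.6499 0.0887 0.106 ]
handle_grip [284. 234.] 0.57 [0.6662 0.0674 0.088 ]
finial [339. 120.] 0.56 [0.7412 0.0399 0.09  ]
[0.66550268 0.0672944  0.14176184] [-3.14136403e+00 -1.08918698e-03  5.87585798e-02] [-0.20116001  0.96516499  0.13085026  1.20222167 -0.12962367  0.981022
 -1.56616453]
```

View pics/w4.png

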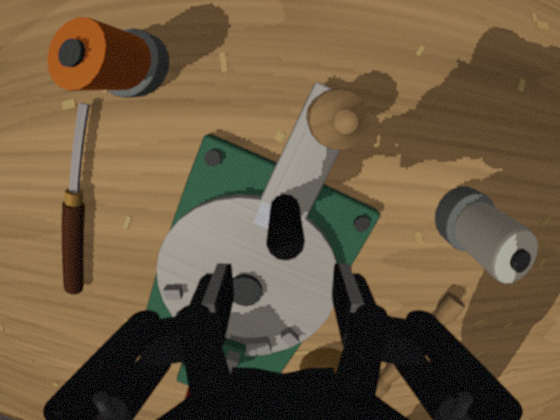

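The handle at (286,240) is centred between the fingers. I'll lower, cage it loosely and swing it counter-clockwise.

Call:
{"fn": "move_arm", "kwargs": {"plan": [0,0,0.4,0,0,0,0,0,0.7,0,0,0,0,0,0.87,0,0,0,0,0,0.87,0,0,0]}}

```text
time_s: 11.1
tool_pos: [0.6647, 0.0672, 0.0702]
orientation: [3.142, 0.002, 0.059]
wrist_force: [0.5, -0.0, -0.2]
finger_gap: 0.584
grip_force: 0.0
```

Call:
{"fn": "move_arm", "kwargs": {"plan": [0,0,0,0,0,0,0,0,0,0,0,0,0,0,0,0,0,0,0,0,0,0,0,0], "jaw": 30, "squeeze": 20}}

```text
time_s: 11.5
tool_pos: [0.6655, 0.0673, 0.072]
orientation: [-3.141, -0.001, 0.058]
wrist_force: [0.2, -0.4, -1.2]
finger_gap: 0.352
grip_force: 0.0
```

Call:
{"fn": "move_arm", "kwargs": {"plan": [0.04,-0.11,0,0,0,0,0.075,-0.225,0,0,0,0,0.09,-0.34,0,0,0,0,0.1,-0.446,0,0,0,0,0.09,-0.56,0,0,0,0,0.07,-0.68,0,0,0,0,0.04,-0.79,0,0,0,0,0,-0.9,0,0,0,0,0,-0.9,0,0,0,0]}}

```text
time_s: 12.4
tool_pos: [0.6605, 0.1401, 0.0713]
orientation: [3.141, 0.0, 0.059]
wrist_force: [-0.4, 0.2, -0.1]
finger_gap: 0.353
grip_force: 0.0
```

Call:
{"fn": "move_arm", "kwargs": {"plan": [-0.015,-0.03,0,0,0,0,-0.02,-0.04,0,0,0,0,-0.02,-0.04,0,0,0,0]}}

```text
time_s: 12.7
tool_pos: [0.66, 0.1405, 0.0714]
orientation: [3.139, -0.002, 0.057]
wrist_force: [8.7, -12.4, -3.2]
finger_gap: 0.353
grip_force: 5.7
```

A 12 N reaction shows the arm is on the stop. I'll back off, rise and look.

Call:
{"fn": "move_arm", "kwargs": {"plan": [0.03,0.06,0,0,0,0,0.03,0.06,0,0,0,0], "jaw": 50}}

```text
time_s: 12.9
tool_pos: [0.6618, 0.1375, 0.0712]
orientation: [-3.141, 0.001, 0.058]
wrist_force: [-0.8, 0.2, -0.5]
finger_gap: 0.586
grip_force: 0.0
```

Call:
{"fn": "move_arm", "kwargs": {"plan": [0,0,0,0,0,0,0,0,0,0,0,0,0,0,-0.4,0,0,0,0,0,-1,0,0,0,0,0,-1,0,0,0]}}

```text
time_s: 13.4
tool_pos: [0.6641, 0.1382, 0.1572]
orientation: [-3.14, -0.008, 0.059]
wrist_force: [1.6, -1.0, 0.1]
finger_gap: 0.587
grip_force: 0.0
```

```bash
python3 -c "
from h import *
look('w5');s=ctrl.state();print(s['tool_pos'],s['orientation'],s['joint_pos'])"
```

```text
handle_grip [283. 232.] 0.79 [0.6605 0.1388 0.088 ]
finial [235. 123.] 0.9 [0.7346 0.1738 0.09  ]
sander_top [184.  45.] 0.92 [0.7828 0.2037 0.11  ]
fixture [320. 269.] 0.77 [0.585  0.0956 0.    ]
[0.66144329 0.13755044 0.15023696] [3.14150295e+00 1.70575553e-03 5.83747845e-02] [-0.31034644  0.97001168  0.14897765  1.15746456 -0.14391515  1.02564897
 -1.66291204]
```

View pics/w5.png

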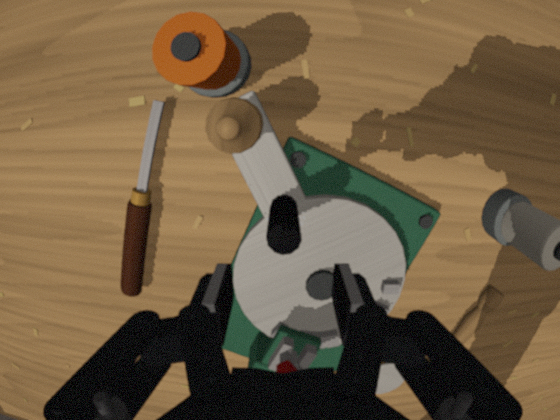

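The finial at (235,125) stands at the orange drum, 57 mm from axis to axis. I'll go back to the knob.

Call:
{"fn": "move_arm", "kwargs": {"plan": [-0.4,0.02,-0.2,0,0,0,-0.87,0.045,-0.2,0,0,0,-0.87,0.045,-0.2,0,0,0]}}

```text
time_s: 14.0
tool_pos: [0.5877, 0.1293, 0.1667]
orientation: [3.141, 0.006, 0.058]
wrist_force: [1.3, 1.1, 0.9]
finger_gap: 0.584
grip_force: 0.0
```

Call:
{"fn": "move_arm", "kwargs": {"plan": [-0.87,0.045,-0.2,0,0,-0.7,-0.87,0.045,-0.2,0,0,-0.7,-0.87,0.045,-0.2,0,0,-0.7,-0.87,0.045,-0.2,0,0,-0.7,-0.87,0.045,-0.2,0,0,-0.7,-0.87,0.045,-0.2,0,0,-0.7]}}

```text
time_s: 14.6
tool_pos: [0.5234, 0.1222, 0.1829]
orientation: [-3.141, 0.001, 0.605]
wrist_force: [0.6, -0.8, -0.7]
finger_gap: 0.588
grip_force: 0.0
```

```bash
python3 -c "
from h import *
look('w6');s=ctrl.state();print(s['tool_pos'],s['orientation'])"
```

```text
wing_grip [283. 227.] 0.56 [0.5211 0.1206 0.106 ]
handle_grip [374.  55.] 0.91 [0.6623 0.1379 0.088 ]
fixture [342. 151.] 0.68 [0.5877 0.0942 0.    ]
[0.5233647  0.12234013 0.18323692] [-3.14149740e+00  7.88639890e-05  6.07381685e-01]
```

View pics/w6.png

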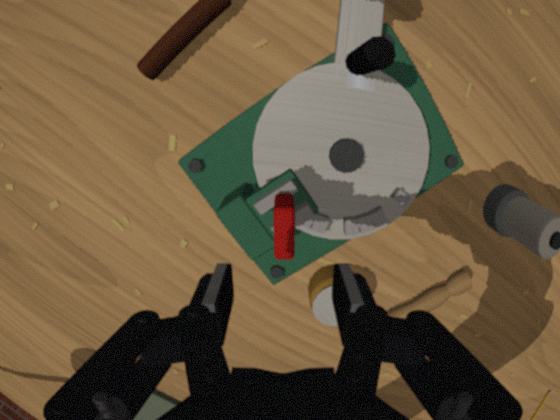

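The knob at (285,226) is still out and aligned with the fingers. I'll descend, grip, raise slightly and twist back.

Call:
{"fn": "move_arm", "kwargs": {"plan": [0,0,0.4,0,0,0,0,0,0.8,0,0,0,0,0,1,0,0,0,0,0,1,0,0,0]}}

```text
time_s: 15.3
tool_pos: [0.5225, 0.1221, 0.1016]
orientation: [-3.141, 0.003, 0.608]
wrist_force: [-0.4, -0.4, 0.5]
finger_gap: 0.587
grip_force: 0.0
```

Call:
{"fn": "move_arm", "kwargs": {"plan": [0,0,0.02,0,0,0,0,0,0.02,0,0,0,0,0,0.02,0,0,0,0,0,0.02,0,0,0,0,0,0.02,0,0,0,0,0,0.02,0,0,0,0,0,0.02,0,0,0], "jaw": 0, "squeeze": 60}}

```text
time_s: 16.0
tool_pos: [0.5241, 0.1218, 0.1029]
orientation: [3.14, -0.002, 0.608]
wrist_force: [1.6, -3.5, 5.4]
finger_gap: 0.147
grip_force: 59.7
```

Call:
{"fn": "move_arm", "kwargs": {"plan": [0,0,-0.05,0,0,0,0,0,-0.05,0,0,0.15,0,0,-0.05,0,0,0.3,0,0,-0.05,0,0,0.45,0,0,-0.05,0,0,0.6,0,0,-0.05,0,0,0.75,0,0,-0.05,0,0,0.9,0,0,-0.05,0,0,0.9]}}

```text
time_s: 16.8
tool_pos: [0.5242, 0.1216, 0.1063]
orientation: [3.141, -0.002, -0.104]
wrist_force: [5.2, -6.3, -7.6]
finger_gap: 0.153
grip_force: 58.8
```

Call:
{"fn": "move_arm", "kwargs": {"plan": [0,0,0,0,0,0.15,0,0,0,0,0,0.3,0,0,0,0,0,0.35,0,0,0,0,0,0.35]}}

```text
time_s: 17.2
tool_pos: [0.5243, 0.1214, 0.1063]
orientation: [3.141, -0.002, -0.376]
wrist_force: [5.2, -7.9, -8.6]
finger_gap: 0.151
grip_force: 58.8
```

Next I'll lower it into the notch (about 15 mm), then release and rise.

Call:
{"fn": "move_arm", "kwargs": {"plan": [0,0,0.06,0,0,0,0,0,0.12,0,0,0,0,0,0.17,0,0,0,0,0,0.17,0,0,0]}}

```text
time_s: 17.6
tool_pos: [0.5243, 0.1213, 0.0924]
orientation: [-3.142, -0.002, -0.374]
wrist_force: [4.6, -6.7, -4.9]
finger_gap: 0.154
grip_force: 59.3
```

Call:
{"fn": "move_arm", "kwargs": {"plan": [0,0,0,0,0,0,0,0,0,0,0,0,0,0,0,0,0,0,0,0,0,0,0,0,0,0,0,0,0,0,0,0,0,0,0,0], "jaw": 50}}

```text
time_s: 18.2
tool_pos: [0.5233, 0.1223, 0.0922]
orientation: [-3.141, 0.0, -0.374]
wrist_force: [0.3, -0.8, -0.7]
finger_gap: 0.586
grip_force: 0.0
```

Call:
{"fn": "move_arm", "kwargs": {"plan": [0,0,-0.5,0,0,0,0,0,-1,0,0,0,0,0,-1,0,0,0,0,0,-1,0,0,0]}}

```text
time_s: 18.6
tool_pos: [0.5235, 0.1224, 0.1726]
orientation: [-3.141, -0.001, -0.373]
wrist_force: [0.8, 0.1, 0.1]
finger_gap: 0.588
grip_force: 0.0
```

```bash
python3 -c "
from h import *
look('w7');s=ctrl.state();print(s['tool_pos'],s['orientation'])
a=cv2.imread('pics/w7.png');im,d=ctrl.camera('side');b=cv2.resize(im[150:250,200:360,::-1],None,fx=3,fy=3)
c=np.zeros((420,560+240,3),np.uint8);c[:,:560]=a;c[:150,560:]=cv2.resize(b,(240,150))
cv2.imwrite('pics/f.png',c)"
```

```text
wing_grip [286. 227.] 0.87 [0.5235 0.1209 0.106 ]
handle_grip [192.  53.] 0.81 [0.6605 0.1379 0.088 ]
finial [120.   2.] 0.92 [0.7258 0.1731 0.09  ]
fixture [284. 120.] 0.77 [0.5865 0.0977 0.    ]
[0.52314575 0.12214555 0.17149276] [ 3.14097443e+00  9.14389247e-04 -3.73677682e-01]
```

View pics/f.png

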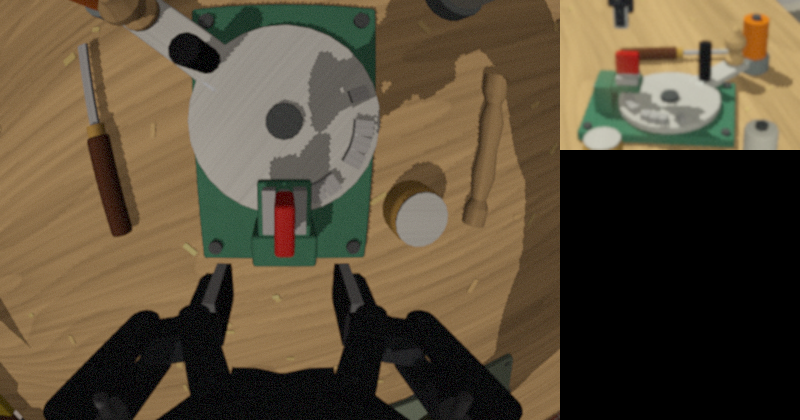

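The arm is at the drum and the wing is in line at (284,225). To confirm the plunger height, I'll compare the red knob's rows in the side camera with the start picture.

```bash
python3 -c "
from h import *
a=cv2.imread('pics/side0.png').astype(int);b=ctrl.camera('side')[0][:,:,::-1].astype(int)
a2=cv2.imread('pics/scene0.png').astype(int);b2=ctrl.camera('scene')[0][:,:,::-1].astype(int)
for im,(x0,x1,y0,y1) in((a,(225,265,165,215)),(b,(225,265,165,215)),(a2,(280,305,160,200)),(b2,(280,305,160,200))):
  w=np.clip(im[:,:,2]-np.maximum(im[:,:,1],im[:,:,0])-60,0,80)[y0:y1,x0:x1]
  ys,xs=np.nonzero(w>30);print(len(ys),ys.mean()+y0,ys.min()+y0,ys.max()+y0,xs.mean()+x0)
for z in (.106,.118):print(world('side',(245,190),0,z=z))
c=ctrl.calibration('side')
print(cv2.projectPoints(np.array([[.523,.122,.106],[.523,.122,.118]]),c['rvec'],c['tvec'],c['intrinsics'],None)[0])
"
```

```text
164 189.84146341463415 184 197 245.4512195121951
184 190.2336956521739 184 197 244.88586956521738
35 174.71428571428572 171 178 293.2857142857143
42 175.57142857142858 171 188 293.07142857142856
[0.52272108 0.11353069 0.106     ]
[0.51881015 0.09270927 0.118     ]
[[[244.36799916 188.3202991 ]]

 [[244.11776422 183.96279694]]]
```

```bash
python3 -c "
from h import *
print(ctrl.job_done())"
```

```text
the job is handed in; nothing more can be done
None
```

The job is handed in: the finial stands at the orange drum (about 57 mm axis to axis), the knob is twisted back, and the camera shows the plunger home. I touched none of the loose things; the hand-in returned no verdict.

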